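Feed a connector carrier past a sprung gate

ROBOT

A 7-joint arm with a two-finger parallel gripper is mounted at the origin on a cart in front of the work surface, level with it; the furniture and walls round the work are solid. World frame = base frame: x ahead of the robot, y to its left, z up, the work surface at z = 0. Lengths are in mm, angles in rad, forces in N, time in s.
With the tool pointing down it reaches from about 425 to 950 mm from the base axis. Payload 16.7 kg.
Tool frame: the origin (TCP) lies at the very end of the fingers, on their centre line; the grasp point (between the pads) lies 19 mm behind it (robot.tcp_to_grasp is the distance from the TCP to the grasp point, in mm); z points along the fingers, y is the line along which they close (so a half turn about z gives the same grasp; the last joint's range is limited). The gripper opens to 94 mm and grips with 3 to 60 N. Pads are 16 mm wide; open, the fingers measure 119 mm over their backs; the gripper's body (75 mm by 177 mm) begins 78 mm behind the grasp point.
Start: joints at [0.958, 0.426, 0.074, 1.606, -0.034, 1.111, -0.067], TCP at [301.926, -603.668, 205.467] pointing down, gripper open.
Joint ranges: [-2.85, 2.85], [-0.5, 2.14], [-1.23, 1.37], [0.21, 2.46], [-1.02, 4.16], [0.16, 2.05], [-2.73, 2.73]. Speed limits (rad/s): [1.89, 1.89, 2.39, 2.39, 3.01, 3.01, 3.01].

INTERFACE

Orientations are given as a unit quaternion [w, x, y, z].
In Python, from workcell import robot gives the robot as it stands. The module is installed in compiled form; this text tells all that it offers.
- The arm moves only by the tool move_arm, never from a script. Its argument "motion" is a list of rows, each an object of numbers: "dx", "dy", "dz": the shift along the tool's x, y, z scaled (see below); "turn": the turn about the tool's z scaled (see below); "claw": the gripper's target within -1 to 1 (fully open at 1, half-way at 0, shut at -1). A call has 1 to 5 rows; each row shifts and turns the commanded pose from where the row before left it, along the tool's axes as they then stand; what a row does not reach is not made up. The controller multiplies each number of a shift by 0.05 m and each number of a turn by 5 degrees. A row lasts 1/10 s, in which the tool goes at most 50 mm and 8.59 degrees, less where a joint would pass 70% of its speed; a pose out of reach is approached as far as the arm can. A call with a number of a shift or a turn outside -1 to 1 is refused whole. A call with a gripper value outside its range is refused whole. The fingers move at their own pace and stop on an object; "newtons" is the grip in N (left out, the last holds). Time passes only in rows, so rows that do not move let the fingers close. It gives the time, the measured TCP pose, the force, the opening and the grip force at its end, in the units of the state.
- robot.get_obs(): the state, without advancing time (a new reading comes with each control period).
- robot.grab_frame(name): name is "side" or "top" or "wrist"; returns the picture (400x640x3 uint8, red, green, blue); there is no depth.
- robot.camera_params(name): a dict with "fx", "fy", "cx", "cy" (pixels), "T" (4x4, takes a point from camera to world coordinates). Camera axes: x right, y down, z forward; pixel columns grow to the right and rows downward; lengths in mm; the calibration is good to about 2 mm. A picture is of the moment at which its call begins: read the wrist's pose just before it. camera_params takes no time and is no camera call; for the wrist camera it gives the pose at the moment of the call.
- robot.hand_in(): hands the job in; it is judged then, once.
Trained networks look in the newest picture that a camera, given by its name, has taken for a name from the list of things; names that differ only in an ending like _2 or _b are one class to them, and where a whole thing is asked for, a point or a joint stands for the part that bears it (a point fixed in the world has none). Each returns a list of dicts, best first, with "conf" (0 to 1); they miss things now and then, are a little off and sometimes report something else, mostly with a low value. They report only what shows in the picture. A call takes as long as a camera call.
- robot.look_for(camera, query): "xy" ([column, row] in pixels, amid what is visible of it).
- robot.masks_of(camera, query): "mask" (400x640 bool, what is visible of it) and "xy" ([column, row] in pixels, amid what is visible of it).
- robot.mark_of(camera, query): "xy" ([column, row] in pixels: a listed point, or the origin of a listed thing).
The state is a dict: "clock": time; "q": joint angles; "dq": joint speeds; "joint_torque": joint torques, N m; "eef_pos": TCP position; "tcp_rot": TCP orientation; "ft_force": force on the tool from outside, world axes, zero at the start; "ft_torque": the same for the moment, N m; "gripper_width": opening from 0.0 (shut) to 1.0 (fully open); "grasp_force": force on a finger pad.
Only numpy, scipy, OpenCV 4.12 (cv2) and the standard library are available. Lean on these libraries where they do the work, as an engineer would, in place of code of your own. Each camera call takes 0.05 s, during which the arm holds its last target. There are 200 camera calls.

TASK

Feed the blue connector carrier into the test bay: with one fingertip press the long red bar beside the chute down and keep it down, so that the yellow gate is held up, and meanwhile push the carrier by its tall rear plate along the chute, past the gate, fully home against the black end stop. Do not let the gate come down on the carrier or ram the carrier into it; once the carrier is home, let go of the bar so that the gate closes behind it, and take the hand away. Only push and press: do not pick up the carrier, and leave the chute's neighbours on the bench as they are.

Things in the scene. Friction and masses are not known exactly. Their poses are not given: they have to be found in the camera images.
- chute: Fixed chute, aluminium floor and grey walls. Origin: on the bench top under the gate, midway between the walls; x along the push (roughly away from the robot), y left, z up; all chute coordinates below are in mm in this frame. Floor top z = 4, x = -171 to 85. Walls: inner faces y = +-28, outer y = +-33, tops z = 30. Red bar on the right (-y), gate over the channel.
- end_stop (a point): Centre of the front face of the chute's black end stop, at chute x = 74, y = 0, z = 22; stop 66 wide, top z = 42. The carrier is home when its nose meets this face: carrier origin then at chute x = 13.
- hinge_mid (a point): Point on the axis of the gate's steel hinge rod (8 mm thick), at chute x = -75, y = -48, z = 48. The rod runs along chute x between two dark pillars (10 x 12 mm, tops z = 55) centred at x = -162 and x = 13, y = -48. A hand that presses the bar and pushes the carrier straddles this rod.
- gate (a joint): Gate hinge, rad. 0 = shut, barring the channel; grows to a hard limit of 0.6 as the red bar is pressed down and the gate swings up. The gate clears the carrier from about 0.32; 0.4 to 0.6 is comfortable. A spring shuts it whenever the bar is let go: 0.1 N m when shut, 0.22 N m at 0.6 (about 2 to 6 N on the bar).
- press_bar (a point): Centre of the top of the red press bar (one piece with the gate), chute x = -100, y = -91, z = 51 when shut and level. The bar spans x = -195 to -5 and y = -60 to -122 (12 to 74 mm right of the hinge axis). Pressed anywhere along it, it tips down to the right; a fingertip may slide along it while pressing. 43 mm from the axis its top sinks 18 mm for 0.45 rad.
- gate_plate (a point): Centre of the lower edge of the yellow gate plate: 6 mm thick (chute x = -3 to 3), 26 mm wide (y = -8 to 18), this edge 20 mm above the bench when shut.
- carrier: Loose blue carrier holding three connectors, 0.3 to 0.5 kg, 122 x 52 mm, on the chute floor, 2 mm play each side. Origin: centre of the underside; x to its nose. Front part (x -5 to 61) 30 mm high; then a low 6 mm tail, over which the gate can shut, to the tall rear plate (x -61 to -55, 50 wide, top 64 mm above the underside, 68 above the bench). Starts with nose 15 to 35 mm before the gate.
- push_face (a point): Centre of the rear face of the carrier's tall rear plate, 46 mm above the bench: a flat upright face 50 mm wide that looks back along the chute. Push here, with the fingertip 28 to 40 mm above the bench, level with the other fingertip on the pressed bar; about 100 mm of travel.
- alcohol_pump: Bystander: white solvent bottle, 62 mm across, 123 mm tall; origin under its centre. Leave alone.
- tip_cleaner: Bystander: black tip cleaner tin, 58 mm across, 37 mm tall; origin under its centre. Leave alone.
- nut_driver: Bystander: blue-handled driver lying on the bench, 173 mm long, 26 mm high; origin under its centre. Leave alone.
- screw_tin: Bystander: shallow tin of screws, 60 mm across, 20 mm tall; origin under its centre. Leave alone.
- tape_amber: Bystander: amber tape roll lying flat, 70 mm across, 16 mm high; origin under its centre. Leave alone.

How it is judged (in metres and radians):
On the way:
1. a finger holds the gate up while the carrier is under it (value of joint gate above 0.25 rad and contact force between the fingers and gate above 0.5 N and x of carrier in the frame of chute between -0.055 and 0.004 m), for 0.1 s.
At the end, for the whole second after the job is handed in: The carrier rests flat on the chute's floor, home against the end stop (within 4 mm), the gate is shut behind it (under 0.05 rad), and everything is at rest (x of carrier in the frame of chute between 0.009 and 0.017 m and z of carrier in the frame of chute between 0.002 and 0.007 m and y of carrier in the frame of chute between -0.005 and 0.005 m and angle between carrier's own z axis and vertical below 0.05 rad and value of joint gate below 0.05 rad and linear speed of carrier below 0.01 m/s); the robot touches nothing.
It fails at once if the gate comes down on the carrier, or the carrier is rammed into it (over 2 N between them) (contact force between gate and carrier above 2 N).
It fails at once if the carrier is lifted more than 10 mm or tipped more than 0.2 rad (z of carrier in the frame of chute above 0.014 m or angle between carrier's own z axis and vertical above 0.2 rad).
It fails at once if a bystander is moved more than 20 mm (distance of any of alcohol_pump, tip_cleaner, nut_driver, screw_tin, tape_amber from where it was at the start of the episode above 0.02 m).
It also fails if it takes over 38 s, if anything falls off the work surface, if the arm or the gripper's body presses on something with over 40 N, if the wrist force passes 120 N, or if a joint passes its speed limit or range.

## Working session

There is one attempt and no reset: what is moved stays moved. The work goes in short steps, Python scripts to look and compute and a tool call to move; the robot and the scene stay as the last step left them, time stands still between calls to the robot, and variables do not carry over. Pictures are saved under pics/ and viewed, at most 10 in all, crops included, and the job is handed in when it is done.

Besides the shell and the picture viewer there is one more tool, called after "Emit:" by a JSON object that holds its "method" and its "body". move_arm: Moves the arm, as the interface text tells. Shifts and turns lie within -1 to 1; 1 stands for 0.05 m of shift or 5 degrees of turn. Its arguments: {"type":"object","properties":{"motion":{"type":"array"},"newtons":{"type":"number"}},"required":["motion"]}

```bash
mkdir -p pics; cat > h.py <<'E'
from workcell import robot
import numpy as np, cv2
def ray(cam,uv):
    p=robot.camera_params(cam);T=np.array(p["T"])
    d=T[:3,:3]@np.array([(uv[0]-p["cx"])/p["fx"],(uv[1]-p["cy"])/p["fy"],1]);return T[:3,3],d
def atz(cam,uv,z):
    o,d=ray(cam,uv);return o+d*(z-o[2])/d[2]
def tri(a,b):
    A=np.zeros((3,3));y=np.zeros(3)
    for o,d in(a,b):
        d=d/np.linalg.norm(d);P=np.eye(3)-np.outer(d,d);A+=P;y+=P@o
    return np.linalg.solve(A,y)
def proj(cam,X):
    p=robot.camera_params(cam);T=np.array(p["T"]);c=T[:3,:3].T@(np.array(X)-T[:3,3])
    return np.array([p["fx"]*c[0]/c[2]+p["cx"],p["fy"]*c[1]/c[2]+p["cy"]])
def save(cam,n):
    f=robot.grab_frame(cam);cv2.imwrite(f"pics/{n}.png",cv2.cvtColor(f,cv2.COLOR_RGB2BGR));return f
E
python3 - <<'E'
from h import *
np.set_printoptions(precision=1,suppress=True)
for c in("top","side"): save(c,c+"1"); print(c,robot.camera_params(c)["T"][:3,3] if isinstance(robot.camera_params(c)["T"],np.ndarray) else robot.camera_params(c)["T"])
H=dict(end_stop=22,hinge_mid=48,press_bar=51,gate_plate=20,carrier=4,push_face=46,chute=0)
for n,z in H.items():
    o={}
    for c in("top","side"):
        r=robot.mark_of(c,n)
        if r: o[c]=r[0]; print(n,c,np.array(r[0]["xy"]),round(r[0]["conf"],2),"atz",atz(c,r[0]["xy"],z))
    if len(o)==2: print("   tri",tri(ray("top",o["top"]["xy"]),ray("side",o["side"]["xy"])))
for n in["alcohol_pump","tip_cleaner","nut_driver","screw_tin","tape_amber"]:
    r=robot.mark_of("top",n)
    if r: print(n,atz("top",r[0]["xy"],0),r[0]["conf"])
o=robot.get_obs();print(o["clock"],o["eef_pos"],o["tcp_rot"],o["gripper_width"])
E
```

```text
top [ 268.   126.3 1418.4]
side [483.1 979.9 466.2]
end_stop side [322.  201.4] 0.39 atz [561.7  35.2  22. ]
hinge_mid top [347.9 193.6] 0.85 atz [561.5  89.1  48. ]
hinge_mid side [321.8 201.3] 0.93 atz [557.7  90.   48. ]
   tri [559.6  89.1  48. ]
press_bar top [362.4 200.6] 0.77 atz [542.3  49.1  51. ]
press_bar side [333.5 195.1] 0.62 atz [530.6  54.   51. ]
   tri [536.5  49.3  50.2]
gate_plate top [329.  169.8] 0.79 atz [635.1 143.3  20. ]
gate_plate side [288.4 217.8] 0.69 atz [635.2 138.   20. ]
   tri [634.3 143.2  22.8]
carrier top [332.6 202.2] 0.91 atz [544.9 130.7   4. ]
carrier side [324.6 227.9] 0.89 atz [544.2 147.7   4. ]
   tri [546.1 130.7  -5.3]
push_face top [331.7 220.3] 0.87 atz [486.3 131.7  46. ]
push_face side [351.6 212.5] 0.67 atz [481.1 138.3  46. ]
   tri [483.8 132.   43.4]
chute top [331.6 171.3] 0.61 atz [636.1 135.9   0. ]
chute side [290.7 227.4] 0.66 atz [627.6 149.7   0. ]
   tri [633.8 135.8  -6.9]
alcohol_pump [587.  359.6   0. ] 0.68
tip_cleaner [661.2 333.9   0. ] 0.59
nut_driver [383.7 405.2   0. ] 0.8
screw_tin [ 598.3 -113.8    0. ] 0.82
tape_amber [708.3 -99.5   0. ] 0.61
1.05 [ 301.9 -603.7  205.5] [-0.   1.   0.2  0. ] 1.0006618103001412
```

View pics/top1.png

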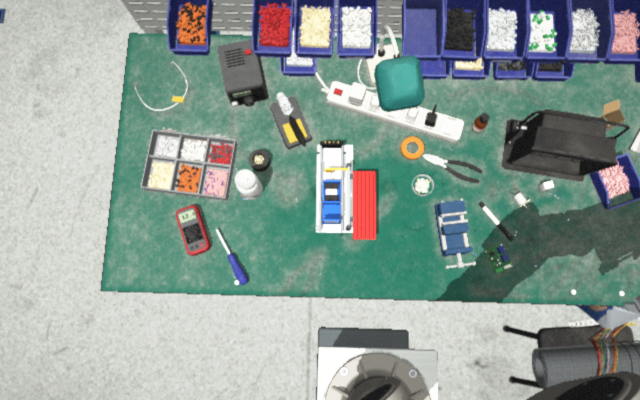

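View pics/side1.png

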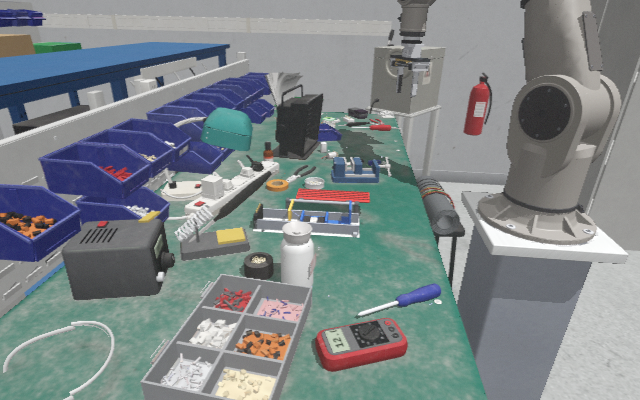

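```bash
python3 - <<'E'
from h import *
f=robot.grab_frame("top")
m=robot.masks_of("top","press_bar")
for c in m[:2]:
    k=c["mask"].astype(np.uint8);print(c["conf"],k.sum(),cv2.minAreaRect(cv2.findNonZero(k)))
hsv=cv2.cvtColor(f,cv2.COLOR_RGB2HSV)
k=(((hsv[...,0]<8)|(hsv[...,0]>172))&(hsv[...,1]>130)&(hsv[...,2]>70)).astype(np.uint8)
n,l,s,_=cv2.connectedComponentsWithStats(k)
for i in range(1,n):
    if s[i,4]>200:
        b=cv2.boxPoints(cv2.minAreaRect(cv2.findNonZero((l==i).astype(np.uint8))))
        print(s[i],[atz("top",p,51).round(1) for p in b])
o=robot.get_obs();print(o["tcp_rot"],o["q"])
import scipy.spatial.transform as t
print(t.Rotation.from_quat(np.roll(o["tcp_rot"],-1)).as_matrix().round(3))
E
```

```text
0.76 1861 ((349.5, 203.5), (71.0, 51.0), 90.0)
0.28 864 ((331.9822692871094, 202.46087646484375), (19.600893020629883, 45.27422332763672), 2.2025980949401855)
[ 259    3   31   44 1125] [array([1132.9,  364.7,   51. ]), array([1134.7,  275.5,   51. ]), array([996.4, 269.6,  51. ]), array([994.6, 357.3,  51. ])]
[ 353  171   23   69 1558] [array([625.2,  76.3,  51. ]), array([626.8,  15.5,  51. ]), array([437.5,  13.6,  51. ]), array([435.9,  72.9,  51. ])]
[176 205  34  50 284] [array([500.4, 564.6,  51. ]), array([522. , 504.5,  51. ]), array([398.6, 455.6,  51. ]), array([377.6, 514.8,  51. ])]
[-1.55266514e-05  9.73244091e-01  2.29773667e-01  1.98958333e-05] [ 0.95753082  0.42608174  0.07390858  1.60598664 -0.03411891  1.11080107
 -0.06710164]
[[ 0.894  0.447  0.   ]
 [ 0.447 -0.894  0.   ]
 [ 0.    -0.    -1.   ]]
```

The top view shows the chute running straight up the picture (columns 317–353, rows 145–235), with the red bar at columns 353–376. The gate is near (335,170). The screw tin at (423,185) and tape at (412,148) are well to the right. The side view agrees. The bar colour fit gives a yaw of about 1° and a chute origin near (633,137). I'm starting to move.

Emit:
{"method": "move_arm", "body": {"motion": [{"dx": 0.4,"dy": -0.9,"turn": 1,"claw": 0.67},{"dx": 0.4,"dy": -0.9,"turn": 1,"claw": 0.67},{"dx": 0.4,"dy": -0.9,"turn": 1,"claw": 0.67},{"dx": 0.3,"dy": -0.95,"turn": 1,"claw": 0.67},{"dx": 0.3,"dy": -0.95,"turn": 1,"claw": 0.67}]}}

```text
invalid input
```

Emit:
{"method": "move_arm", "body": {"motion": [{"dx": 0.4,"dy": -0.9,"dz": 0,"turn": 1,"claw": 0.67},{"dx": 0.4,"dy": -0.9,"dz": 0,"turn": 1,"claw": 0.67},{"dx": 0.4,"dy": -0.9,"dz": 0,"turn": 1,"claw": 0.67},{"dx": 0.3,"dy": -0.9,"dz": 0,"turn": 1,"claw": 0.67},{"dx": 0.3,"dy": -0.9,"dz": 0,"turn": 1,"claw": 0.67}]}}

```text
clock: 1.65
eef_pos: [323.1, -361.1, 205.6]
tcp_rot: [0.0, 1.0, 0.012, 0.0]
ft_force: [1.3, 0.7, 0.2]
gripper_width: 0.834
grasp_force: 0.0
```

Emit:
{"method": "move_arm", "body": {"motion": [{"dx": 0.65,"dy": -0.75,"dz": 0,"turn": 0,"claw": 0.67},{"dx": 0.65,"dy": -0.75,"dz": 0,"turn": 0,"claw": 0.67},{"dx": 0.65,"dy": -0.75,"dz": 0,"turn": 0,"claw": 0.67},{"dx": 0.65,"dy": -0.75,"dz": 0,"turn": 0,"claw": 0.67},{"dx": 0.65,"dy": -0.75,"dz": 0,"turn": 0,"claw": 0.67}]}}

```text
clock: 2.15
eef_pos: [481.9, -169.3, 205.9]
tcp_rot: [0.0, 1.0, 0.014, 0.0]
ft_force: [0.9, -0.7, 0.7]
gripper_width: 0.834
grasp_force: 0.0
```

Emit:
{"method": "move_arm", "body": {"motion": [{"dx": 0,"dy": -0.95,"dz": 0,"turn": 0,"claw": 0.67},{"dx": 0,"dy": -0.95,"dz": 0,"turn": 0,"claw": 0.67},{"dx": 0,"dy": -0.95,"dz": 0,"turn": 0,"claw": 0.67},{"dx": 0,"dy": -0.95,"dz": 0,"turn": 0,"claw": 0.67},{"dx": 0,"dy": -0.95,"dz": 0,"turn": 0,"claw": 0.67}]}}

```text
clock: 2.65
eef_pos: [474.0, 68.2, 205.8]
tcp_rot: [-0.0, 1.0, 0.014, 0.0]
ft_force: [0.7, 0.4, 0.7]
gripper_width: 0.837
grasp_force: 0.0
```

```bash
python3 - <<'E'
from h import *
np.set_printoptions(precision=1,suppress=True)
o=robot.get_obs();print(o["clock"],o["eef_pos"],o["tcp_rot"],o["gripper_width"])
save("wrist","w1");print(np.array(robot.camera_params("wrist")["T"]))
for n,z in dict(end_stop=22,hinge_mid=48,press_bar=51,gate_plate=20,carrier=4,push_face=46,chute=0).items():
    r=robot.mark_of("wrist",n)
    if r: print(n,np.array(r[0]["xy"]),round(r[0]["conf"],2),atz("wrist",r[0]["xy"],z))
E
```

```text
2.65 [474.   68.2 205.8] [-0.  1.  0.  0.] 0.8367566834920523
[[  0.   -1.   -0.3 549.2]
 [ -1.   -0.   -0.   78.4]
 [ -0.    0.3  -1.  384.1]
 [  0.    0.    0.    1. ]]
hinge_mid [300.6 113.5] 0.81 [558.2  94.4  48. ]
press_bar [343.1 137.5] 0.66 [533.7  43.6  51. ]
gate_plate [260.2  46.4] 0.76 [631.1 139.2  20. ]
carrier [266.4 125.5] 0.74 [543.8 136.1   4. ]
push_face [264.6 179.9] 0.74 [481.8 131.8  46. ]
chute [264.7  52.1] 0.89 [629.7 136.5   0. ]
```

View pics/w1.png

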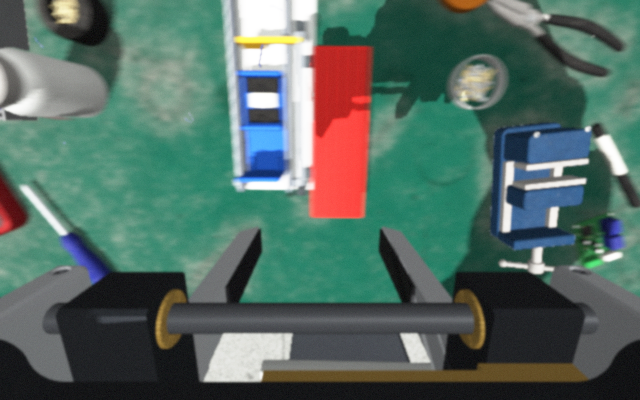

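The wrist view shows the chute (columns 225–315), the yellow gate at (267,40), the carrier plate's top edge near (265,180) and the red bar (columns 310–372, rows 46–217). I'll fit the bar's corners to refine yaw and origin.

```bash
python3 - <<'E'
from h import *
np.set_printoptions(precision=1,suppress=True)
f=cv2.cvtColor(cv2.imread("pics/w1.png"),cv2.COLOR_BGR2HSV)
k=(((f[...,0]<8)|(f[...,0]>172))&(f[...,1]>130)&(f[...,2]>60)).astype(np.uint8);k[:, :280]=0;k[:,400:]=0;k[240:]=0
pts=cv2.findNonZero(k)[:,0]
L=[];R=[]
for r in range(60,205,3):
    c=np.where(k[r])[0]
    if len(c)>30: L.append(atz("wrist",(c.min()-.5,r),51));R.append(atz("wrist",(c.max()+.5,r),51))
for e in(L,R):
    e=np.array(e);a,b=np.polyfit(e[:,0],e[:,1],1);print("yaw deg",np.degrees(a),"y@531",a*531+b)
C=[(c,np.where(k[:,c])[0]) for c in range(320,362,4)]
print("x far",np.median([atz("wrist",(c,r.min()-.5),51)[0] for c,r in C]),"near",np.median([atz("wrist",(c,r.max()+.5),51)[0] for c,r in C]))
b=((f[...,0]>100)&(f[...,0]<130)&(f[...,1]>120)&(f[...,2]>60)).astype(np.uint8);b[:,:232]=0;b[:,305:]=0;b[195:]=0
rows=np.where(b.sum(1)>8)[0];print(rows.min(),rows.max(),b[165:195].sum(1))
for r in(rows.max()+.5,):
    print("plate top rear edge",atz("wrist",(264,r),68))
E
```

```text
yaw deg 0.05378612891847011 y@531 74.92084658660404
yaw deg 1.1620888647141743 y@531 13.198671631451743
x far 627.4734041312545 near 438.7589804213673
71 180 [36 36 36 36 36 36 37 38 37 37 36 38 44 45 45 38  8  0  0  0  0  0  0  0
  0  0  0  0  0  0]
plate top rear edge [485.6 128.3  68. ]
```

Emit:
{"method": "move_arm", "body": {"motion": [{"dx": -0.24,"dy": -0.42,"dz": 0.5,"turn": 0.14,"claw": 0.67},{"dx": 0,"dy": 0,"dz": 0.8,"turn": 0,"claw": 0.67},{"dx": 0,"dy": 0,"dz": 0.8,"turn": 0,"claw": 0.67},{"dx": 0,"dy": 0,"dz": 0.5,"turn": 0,"claw": 0.67},{"dx": 0,"dy": 0,"dz": 0,"turn": 0,"claw": 0.67}]}}

```text
clock: 3.55
eef_pos: [459.8, 85.7, 72.9]
tcp_rot: [0.0, 1.0, 0.007, -0.003]
ft_force: [-0.5, -0.7, 0.1]
gripper_width: 0.835
grasp_force: 0.0
```

```bash
python3 - <<'E'
from h import *
np.set_printoptions(precision=4,suppress=True)
o=robot.get_obs();print(o["clock"],o["eef_pos"],o["tcp_rot"],o["ft_force"])
f=save("side","s2"); cv2.imwrite("pics/s2c.png",cv2.resize(cv2.imread("pics/s2.png")[130:270,220:420],None,fx=4,fy=4,interpolation=cv2.INTER_CUBIC))
E
```

```text
3.55 [459.7936  85.7003  72.8569] [ 0.0005  1.      0.0069 -0.0026] [-0.5036 -0.6735  0.0933]
```

View pics/s2c.png

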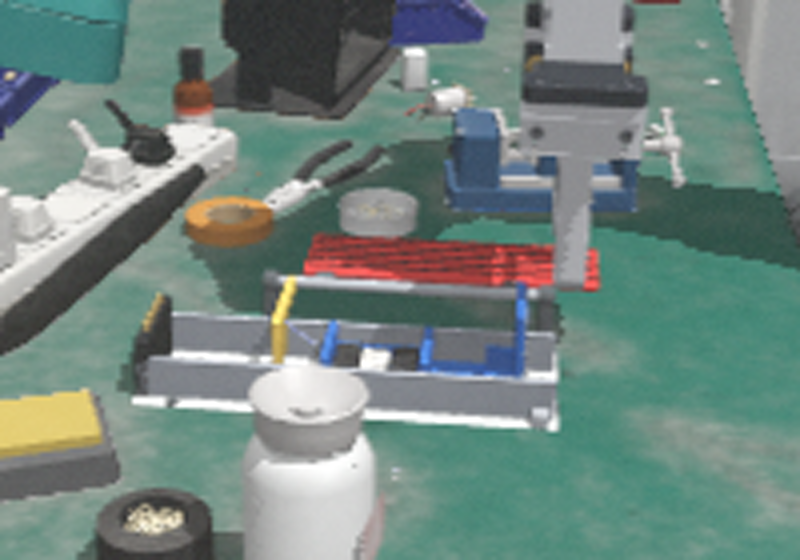

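The hand is straddling the rod. The near finger (crop column ~570) stands behind the blue rear plate (column ~520), and the far finger is over the bar. Next I press down.

Emit:
{"method": "move_arm", "body": {"motion": [{"dx": 0,"dy": -0.06,"dz": 0.2,"turn": 0,"claw": 0.67},{"dx": 0,"dy": 0,"dz": 0.2,"turn": 0,"claw": 0.67},{"dx": 0,"dy": 0,"dz": 0.2,"turn": 0,"claw": 0.67},{"dx": 0,"dy": 0,"dz": 0.22,"turn": 0,"claw": 0.67},{"dx": 0,"dy": 0,"dz": 0,"turn": 0,"claw": 0.67}]}}

```text
clock: 4.1
eef_pos: [461.5, 90.0, 33.5]
tcp_rot: [0.0, 1.0, 0.008, -0.0]
ft_force: [2.5, -2.4, 3.5]
gripper_width: 0.834
grasp_force: 2.0
```

```bash
python3 - <<'E'
from h import *
np.set_printoptions(precision=4,suppress=True)
o=robot.get_obs();print(o["clock"],o["eef_pos"],o["tcp_rot"],o["ft_force"],o["gripper_width"])
f=save("side","s3"); cv2.imwrite("pics/s3c.png",cv2.resize(cv2.imread("pics/s3.png")[130:270,220:420],None,fx=4,fy=4,interpolation=cv2.INTER_CUBIC))
E
```

```text
4.1 [461.5476  89.9668  33.4709] [ 0.0001  1.      0.0078 -0.0003] [ 2.4529 -2.4089  3.4689] 0.83399687930815
```

View pics/s3c.png

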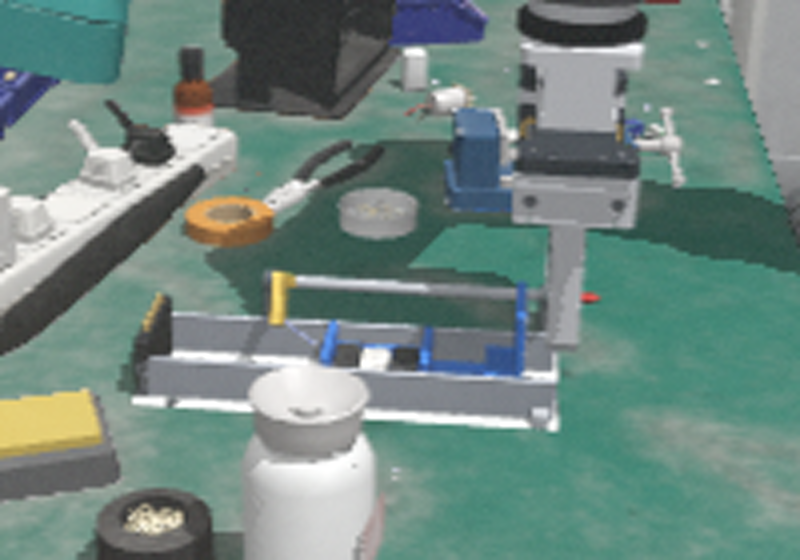

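The gate is up: its lower edge rose from row 360 to 323, with 3.5 N on the bar. The finger is still behind the plate, so I start pushing, with a touch more press.

Emit:
{"method": "move_arm", "body": {"motion": [{"dx": 0.12,"dy": 0,"dz": 0.03,"turn": 0,"claw": 0.67},{"dx": 0.1,"dy": 0,"dz": 0,"turn": 0,"claw": 0.67},{"dx": 0.1,"dy": 0,"dz": 0,"turn": 0,"claw": 0.67},{"dx": 0.1,"dy": 0,"dz": 0,"turn": 0,"claw": 0.67},{"dx": 0.1,"dy": 0,"dz": 0,"turn": 0,"claw": 0.67}]}}

```text
clock: 4.65
eef_pos: [486.8, 90.1, 32.9]
tcp_rot: [0.0, 1.0, 0.008, -0.001]
ft_force: [-10.1, -1.9, 9.0]
gripper_width: 0.834
grasp_force: 5.5
```

Emit:
{"method": "move_arm", "body": {"motion": [{"dx": 0.12,"dy": 0,"dz": 0,"turn": 0,"claw": 0.67},{"dx": 0.12,"dy": 0,"dz": 0,"turn": 0,"claw": 0.67},{"dx": 0.12,"dy": 0,"dz": 0,"turn": 0,"claw": 0.67},{"dx": 0.12,"dy": 0,"dz": 0,"turn": 0,"claw": 0.67},{"dx": 0.12,"dy": 0,"dz": 0,"turn": 0,"claw": 0.67}]}}

```text
clock: 5.15
eef_pos: [516.9, 90.6, 32.9]
tcp_rot: [0.0, 1.0, 0.008, -0.001]
ft_force: [-8.8, -1.9, 8.0]
gripper_width: 0.835
grasp_force: 5.2
```

```bash
python3 - <<'E'
from h import *
np.set_printoptions(precision=4,suppress=True)
o=robot.get_obs();print(o["clock"],o["eef_pos"],o["tcp_rot"],o["ft_force"],o["gripper_width"])
f=save("side","s4"); cv2.imwrite("pics/s4c.png",cv2.resize(cv2.imread("pics/s4.png")[130:270,220:420],None,fx=4,fy=4,interpolation=cv2.INTER_CUBIC))
E
```

```text
5.15 [516.9131  90.5791  32.8875] [ 0.0003  1.      0.0077 -0.0011] [-8.8417 -1.8552  8.0326] 0.835304464357748
```

View pics/s4c.png

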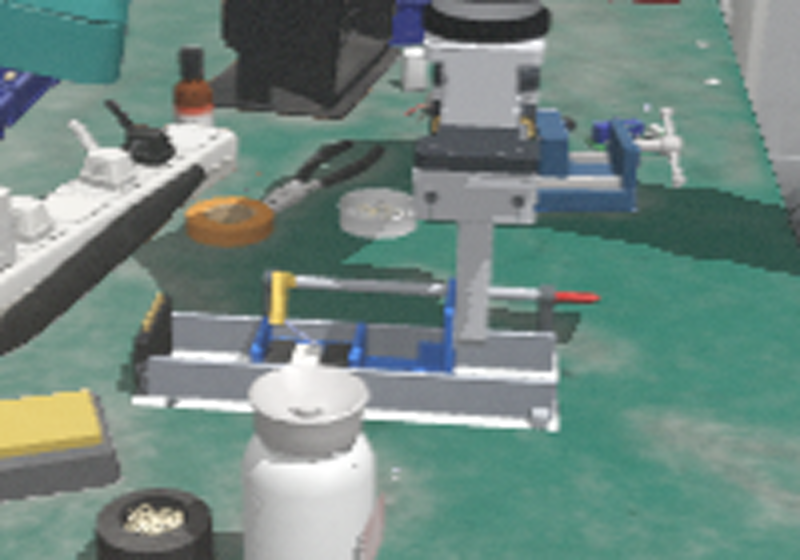

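The carrier's nose is passing under the raised gate with visible clearance and the plate is upright. I'll keep pushing.

Emit:
{"method": "move_arm", "body": {"motion": [{"dx": 0.12,"dy": 0,"dz": 0,"turn": 0,"claw": 0.67},{"dx": 0.12,"dy": 0,"dz": 0,"turn": 0,"claw": 0.67},{"dx": 0.12,"dy": 0,"dz": 0,"turn": 0,"claw": 0.67},{"dx": 0.12,"dy": 0,"dz": 0,"turn": 0,"claw": 0.67},{"dx": 0.12,"dy": 0,"dz": 0,"turn": 0,"claw": 0.67}]}}

```text
clock: 5.7
eef_pos: [547.1, 91.0, 32.8]
tcp_rot: [0.0, 1.0, 0.008, -0.001]
ft_force: [-7.9, -2.1, 5.7]
gripper_width: 0.835
grasp_force: 4.4
```

Emit:
{"method": "move_arm", "body": {"motion": [{"dx": 0.1,"dy": 0,"dz": 0,"turn": 0,"claw": 0.67},{"dx": 0.1,"dy": 0,"dz": 0,"turn": 0,"claw": 0.67},{"dx": 0.08,"dy": 0,"dz": 0,"turn": 0,"claw": 0.67},{"dx": 0.06,"dy": 0,"dz": 0,"turn": 0,"claw": 0.67},{"dx": 0.06,"dy": 0,"dz": 0,"turn": 0,"claw": 0.67}]}}

```text
clock: 6.2
eef_pos: [566.9, 91.3, 32.8]
tcp_rot: [0.0, 1.0, 0.008, -0.001]
ft_force: [-8.8, -3.0, 7.4]
gripper_width: 0.836
grasp_force: 4.6
```

Emit:
{"method": "move_arm", "body": {"motion": [{"dx": 0.06,"dy": 0,"dz": 0,"turn": 0,"claw": 0.67},{"dx": 0.06,"dy": 0,"dz": 0,"turn": 0,"claw": 0.67},{"dx": 0.04,"dy": 0,"dz": 0,"turn": 0,"claw": 0.67}]}}

```text
clock: 6.5
eef_pos: [575.0, 91.4, 32.8]
tcp_rot: [0.0, 1.0, 0.008, -0.001]
ft_force: [-19.2, -2.5, 15.4]
gripper_width: 0.833
grasp_force: 10.5
```

Emit:
{"method": "move_arm", "body": {"motion": [{"dx": 0.03,"dy": 0,"dz": 0,"turn": 0,"claw": 0.67},{"dx": 0,"dy": 0,"dz": 0,"turn": 0,"claw": 0.67}]}}

```text
clock: 6.7
eef_pos: [574.9, 91.4, 32.7]
tcp_rot: [0.001, 1.0, 0.008, -0.002]
ft_force: [-18.1, -2.8, 15.2]
gripper_width: 0.836
grasp_force: 9.5
```

```bash
python3 - <<'E'
from h import *
np.set_printoptions(precision=4,suppress=True)
f=save("side","s5"); cv2.imwrite("pics/s5c.png",cv2.resize(cv2.imread("pics/s5.png")[130:270,220:420],None,fx=4,fy=4,interpolation=cv2.INTER_CUBIC))
E
```

```text
(no output)
```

View pics/s5c.png

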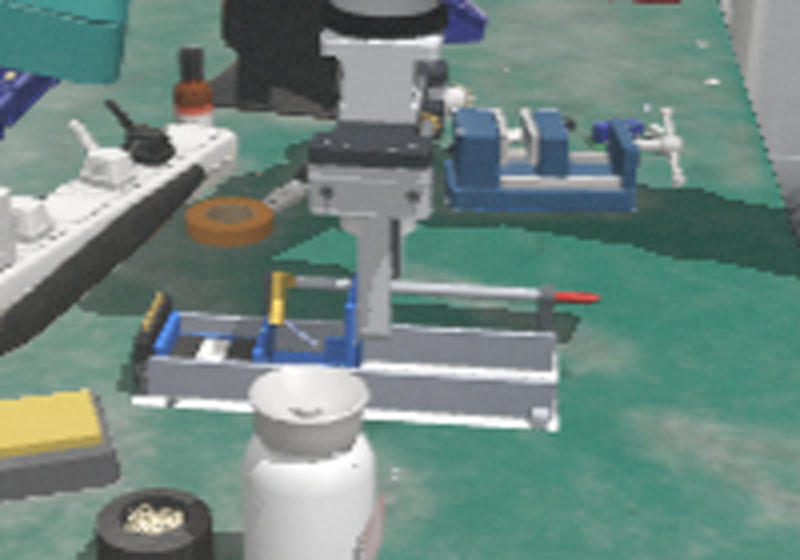

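The nose is at the end stop (~column 165) and the arm stalled at x=575, where 576 was expected. The carrier is home, so I back off a little, then lift to let the gate shut.

Emit:
{"method": "move_arm", "body": {"motion": [{"dx": -0.08,"dy": 0,"dz": 0,"turn": 0,"claw": 0.67},{"dx": -0.1,"dy": 0,"dz": 0,"turn": 0,"claw": 0.67},{"dx": -0.1,"dy": 0,"dz": -0.06,"turn": 0,"claw": 0.67},{"dx": 0,"dy": 0,"dz": -0.08,"turn": 0,"claw": 0.67},{"dx": 0,"dy": 0,"dz": -0.1,"turn": 0,"claw": 0.67}]}}

```text
clock: 7.25
eef_pos: [562.7, 91.3, 45.3]
tcp_rot: [0.0, 1.0, 0.007, -0.0]
ft_force: [-1.2, -2.2, 1.7]
gripper_width: 0.836
grasp_force: 1.2
```

Emit:
{"method": "move_arm", "body": {"motion": [{"dx": 0,"dy": 0,"dz": -0.15,"turn": 0,"claw": 0.67},{"dx": 0,"dy": 0,"dz": -0.3,"turn": 0,"claw": 0.67},{"dx": -0.2,"dy": 0,"dz": -0.7,"turn": 0,"claw": 0.67},{"dx": -0.4,"dy": 0,"dz": -0.9,"turn": 0,"claw": 0.67},{"dx": -0.4,"dy": 0,"dz": -0.8,"turn": 0,"claw": 0.67}]}}

```text
clock: 7.75
eef_pos: [512.5, 91.4, 190.0]
tcp_rot: [-0.0, 1.0, 0.008, 0.0]
ft_force: [0.7, -0.4, 0.4]
gripper_width: 0.834
grasp_force: 0.0
```

```bash
python3 - <<'E'
from h import *
np.set_printoptions(precision=4,suppress=True)
o=robot.get_obs();print(o["clock"],o["eef_pos"],o["ft_force"])
f=save("side","s6"); cv2.imwrite("pics/s6c.png",cv2.resize(cv2.imread("pics/s6.png")[130:270,220:420],None,fx=4,fy=4,interpolation=cv2.INTER_CUBIC))
save("top","t6")
for c in("top","side"):
  for n,z in(("carrier",4),("push_face",46),("gate_plate",20)):
    r=robot.mark_of(c,n)
    if r: print(c,n,round(r[0]["conf"],2),atz(c,r[0]["xy"],z))
E
```

```text
7.75 [512.4504  91.4084 190.0475] [ 0.6718 -0.4253  0.4023]
side carrier 0.97 [643.2932 138.5765   4.    ]
side push_face 0.74 [585.0265 137.6817  46.    ]
side gate_plate 0.97 [635.3088 129.9134  20.    ]
```

View pics/s6c.png

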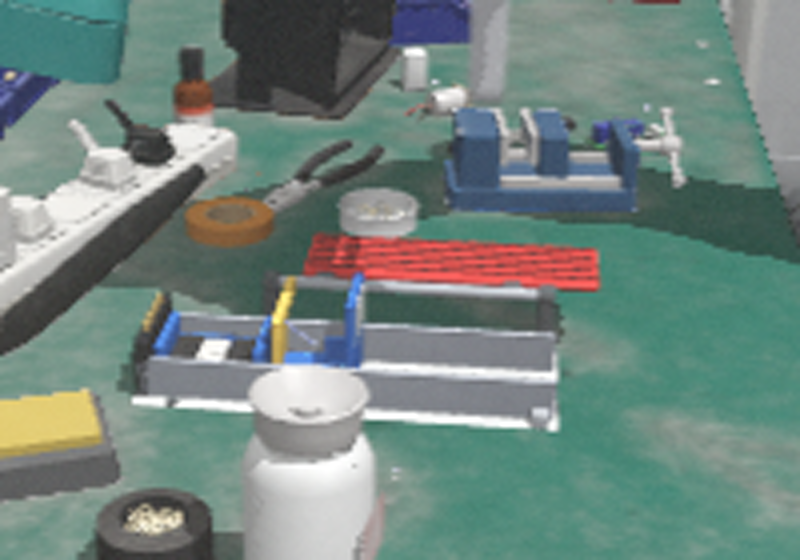

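The gate is shut behind the carrier's front block, and the plate is in the same place as when it was pushed home (column ~355). The hand is clear and the bystanders haven't moved.

```bash
python3 -c "
from workcell import robot
print(robot.hand_in())"
```

```text
the job is handed in; nothing more can be done
None
```

The carrier is home against the end stop, the gate is shut behind it, the hand is clear, and I handed the job in; no verdict came back.

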